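Flip the job marker of the finished part

ROBOT

A 7-joint arm with a two-finger parallel gripper is mounted at the origin on the work surface. World frame = base frame: x ahead of the robot, y to its left, z up, the work surface at z = 0. Lengths are in mm, angles in rad, forces in N, time in s.
With the tool pointing down it reaches from about 425 to 1025 mm from the base axis. Payload 9.4 kg.
Tool frame: the origin (TCP) lies at the very end of the fingers, on their centre line; the grasp point (between the pads) lies 19 mm behind it; z points along the fingers, y is the line along which they close (so a half turn about z gives the same grasp; the last joint's range is limited). The gripper opens to 93 mm and grips with 3 to 60 N. Pads are 15 mm wide; open, the fingers measure 128 mm over their backs; the gripper's body (75 mm by 188 mm) begins 65 mm behind the grasp point.
Start: joints at [1.197, 0.599, -0.003, 1.599, 0.002, 0.943, -0.08], TCP at [212.025, -693.303, 218.618] pointing down, gripper open.
Joint ranges: [-2.57, 2.57], [-0.35, 1.97], [-1.29, 1.29], [0.11, 2.56], [-1.05, 4.19], [0.11, 1.86], [-2.63, 2.63]. Speed limits (rad/s): [2.22, 2.22, 3.01, 3.01, 3.14, 3.14, 3.14].

INTERFACE

Orientations are given as a unit quaternion [w, x, y, z].
In Python, from plant import r, vision, job_done gives the robot as it stands.
- The arm moves only by the tool servo_tool, never from a script. Its argument "steps" is a list of rows, each a list of 3 entries, a list of its own where there are three numbers: the shift along the tool's x, y, z in units of 25 mm (1.0 is 25 mm), then the turn about the tool's z in units of 8 degrees (1.0 is 8 degrees), then the gripper command: -1 is fully open, 1 is shut, values between are in proportion. A call has 1 to 8 rows; each row shifts and turns the commanded pose from where the row before left it, along the tool's axes as they then stand; what a row does not reach is not made up. A row lasts 1/10 s, in which the tool goes at most 50 mm and 8.59 degrees, less where a joint would pass 70% of its speed; a pose out of reach is approached as far as the arm can. A call is refused whole if a number of a shift passes 1 or a number of a turn 1, either way. A call with a gripper value outside its range is refused whole. The fingers move at their own pace and stop on an object; "force" is the grip in N (left out, the last holds). Time passes only in rows, so rows that do not move let the fingers close. It gives the time, the measured TCP pose, the force, the opening and the grip force at its end, in the units of the state.
- r.get_state(): the state, without advancing time (a new reading comes with each control period).
- vision.capture(name): name is "scene" or "top" or "wrist"; returns the picture (384x512x3 uint8, blue, green, red); there is no depth.
- vision.camera_info(name): a dict with "intrinsics" (3x3 intrinsics, pixels), "k1" (the pictures are not rectified: a ray, as slopes to the right and down, at radius r is drawn at 1 + k1 r^2 times it, then the intrinsics apply), "extrinsics" (4x4, takes a point from camera to world coordinates). Camera axes: x right, y down, z forward; pixel columns grow to the right and rows downward; lengths in mm; the calibration is good to about 2 mm. A picture is of the moment at which its call begins: read the wrist's pose just before it. camera_info takes no time and is no camera call; for the wrist camera it gives the pose at the moment of the call.
- job_done(): hands the job in; it is judged then, once.
Trained networks look in the newest picture that a camera, given by its name, has taken for a name from the list of things; names that differ only in an ending like _2 or _b are one class to them, and where a whole thing is asked for, a point or a joint stands for the part that bears it (a point fixed in the world has none). Each returns a list of dicts, best first, with "p" (0 to 1); they miss things now and then, are a little off and sometimes report something else, mostly with a low value. They report only what shows in the picture. A call takes as long as a camera call.
- vision.boxes_of(camera, target): "bbox" ([left, top, width, height] in pixels, round what is visible of it).
The state is a dict: "t": time; "joint_positions": joint angles; "qd": joint speeds; "joint_efforts": joint torques, N m; "ee_pos": TCP position; "tcp_rot": TCP orientation; "ft_force": force on the tool from outside, world axes, zero at the start; "ft_torque": the same for the moment, N m; "finger_gap": opening from 0.0 (shut) to 1.0 (fully open); "grip_force": force on a finger pad.
Only numpy, scipy, OpenCV 4.12 (cv2) and the standard library are available. Lean on these libraries where they do the work, as an engineer would, in place of code of your own. Each camera call takes 0.05 s, during which the arm holds its last target. There are 200 camera calls.

TASK

The steel plate with the upright round post is finished. With a fingertip, gently push the hinged marker paddle in front of its tray up and right over its axle, until it lies fully down on the tray's side with the round disc showing on top. Leave the other two markers as they are, and do not pick up, carry or shift the parts in the trays or anything else on the bench.

Things in the scene. Friction and masses are not known exactly. Their poses are not given: they have to be found in the camera images.
- tray_post: One of three like boards side by side (about 250 mm apart, any order), screwed down: wood, 235 x 100 x 10 mm, marker at its near end, at its far end a 90 mm square tray (rim 28 mm high, centre at x = 137 mm) with the plate with the post. Origin on the bench below the marker's axle; +x from marker to tray (away from the robot within 0.28 rad), +y along the axle, z up.
- flag_post (a joint): Paddle of the post job, an aluminium plate hinged at one end. 0 = level, sticking out to the robot's side (board -x), two dark bars on top; grows as the free edge is raised over the axle; pi/2 = upright; pi (hard stop) = level on the tray's side (+x), dark disc on top. Starts at 0 to 0.3. A stiff hinge (0.035 N m, 0.6 N at 60 mm) keeps it wherever it is left: it does not fall or spring.
- flag_post_pivot (a point): Middle of the post job's axle, 90 mm above the bench, at the paddle's mid-thickness. The paddle turns between two steel ears (26 mm along x, 7 mm thick, inner faces 61 mm apart, tops 100 mm above the bench). Below the paddle is free space, 78 mm high over the board (which ends 50 mm from the axle on the robot's side) and 88 mm over the bench.
- flag_post_edge (a point): Middle of the free edge of the post job's paddle, 85 mm from the axle; moves with it. The paddle is 85 mm long, 50 mm wide, 4 mm thick.
- job_post: The finished job, loose in its tray: steel plate 60 x 54 x 8 mm with an upright round post, 24 mm diameter, its top 54 mm above the plate's underside. Origin at the centre of the underside. Not to be moved.
- job_ring: Unfinished or earlier job in another tray, loose: thick steel ring, 58 mm outer diameter, 32 mm hole, 24 mm high. Origin at the centre of the underside. Not to be moved.
- flag_ring_edge (a point): Middle of the free edge of the ring job's marker, same make and sizes as the post job's; starts laid over towards its tray with the disc on top. To be left as it is.
- job_block: Unfinished or earlier job in another tray, loose: flat steel block 62 x 44 x 18 mm. Origin at the centre of the underside. Not to be moved.
- flag_block_edge (a point): Middle of the free edge of the block job's marker, same make and sizes as the post job's; starts towards the robot with the bars on top. To be left as it is.
- screwdriver: Bystander: screwdriver with a black handle lying on the bench between the boards. Not to be moved.
- file: Bystander: flat file 200 mm long with a wooden handle, 20 mm high, lying between the boards. Not to be moved.
- hammer: Bystander: hammer lying at the right side of the bench. Not to be moved.
- wrench: Bystander: wrench lying at the left side of the bench. Not to be moved.
- oil_can: Bystander: steel oil can 54 mm in diameter, 120 mm high, standing at the left. Not to be moved.
- cup: Bystander: white mug 72 mm in diameter, 80 mm high, standing at the right. Not to be moved.
- bushing: Bystander: brass flanged bushing 44 mm in diameter, 35 mm high, standing between the boards and the robot. Not to be moved.

How it is judged:
By the outcome, as a careful person would: the job done as asked, in the order asked, and still so for the second after the job is handed in, with the robot touching nothing.
It also fails if it takes over 43 s, if anything falls off the work surface, if the arm or the gripper's body presses on something with over 40 N, if the wrist force passes 120 N, or if a joint passes its speed limit or range.

## Working session

There is one attempt and no reset: what is moved stays moved. The work goes in short steps, Python scripts to look and compute and a tool call to move; the robot and the scene stay as the last step left them, time stands still between calls to the robot, and variables do not carry over. Pictures are saved under pics/ and viewed, at most 10 in all, crops included, and the job is handed in when it is done.

Besides the shell and the picture viewer there is one more tool, called after "Call:" as name(argument=value, ...), one argument or row to a line, values as JSON. servo_tool: Moves the arm, as the interface text tells. Its arguments: {"type":"object","properties":{"steps":{"type":"array"},"force":{"type":"number"}},"required":["steps"]}

```bash
mkdir -p pics
cat > h.py <<'E'
import numpy as np, cv2
from plant import r, vision, job_done
def ray(cam,u,v,z):
    c=vision.camera_info(cam);K=np.array(c["intrinsics"]);E=np.array(c["extrinsics"]);k=c["k1"]
    d=np.array([(u-K[0,2])/K[0,0],(v-K[1,2])/K[1,1]]);s=d.copy()
    for _ in range(20): s=d/(1+k*(s@s))
    w=E[:3,:3]@np.array([s[0],s[1],1]);o=E[:3,3]
    return o+w*(z-o[2])/w[2]
def proj(cam,P):
    c=vision.camera_info(cam);K=np.array(c["intrinsics"]);E=np.array(c["extrinsics"]);k=c["k1"]
    p=E[:3,:3].T@(np.array(P,float)-E[:3,3]);s=p[:2]/p[2];s=s*(1+k*(s@s))
    return K[:2,:2]@s+K[:2,2]
E
python3 - <<'E'
from h import *
for n in ("scene","top"):
    cv2.imwrite(f"pics/{n}0.png",vision.capture(n))
    print(n,np.round(vision.camera_info(n)["extrinsics"],2).tolist())
    for t in ("job_post","flag_post_edge","tray_post","job_ring","job_block"):
        print(t,[(b["bbox"],round(b["p"],2)) for b in vision.boxes_of(n,t)[:3]])
s=r.get_state();print(s["t"],s["ee_pos"],s["tcp_rot"])
E
```

```text
scene [[0.1, 0.55, -0.83, 1392.19], [0.99, -0.04, 0.09, -87.18], [0.02, -0.83, -0.55, 643.26], [0.0, 0.0, 0.0, 1.0]]
job_post [([339.2, 235.4, 24.7, 26.9], 0.8), ([317.4, 181.4, 56.1, 84.9], 0.72)]
flag_post_edge [([254.0, 249.5, 23.1, 19.2], 0.67), ([326.3, 177.5, 28.1, 24.5], 0.59), ([357.4, 171.5, 29.4, 27.9], 0.36)]
tray_post [([315.9, 180.3, 58.6, 84.3], 0.8)]
job_ring [([254.7, 248.1, 23.9, 21.6], 0.65), ([208.3, 170.8, 9.0, 33.9], 0.17)]
job_block [([128.5, 245.3, 26.4, 16.3], 0.9)]
top [[-0.02, -0.99, 0.16, 343.79], [-1.0, 0.02, -0.01, 11.19], [0.01, -0.16, -0.99, 1267.51], [0.0, 0.0, 0.0, 1.0]]
job_post [([174.7, 135.1, 20.4, 18.5], 0.82), ([122.3, 227.0, 7.0, 51.4], 0.63)]
flag_post_edge [([172.5, 182.5, 16.1, 26.7], 0.92), ([336.1, 183.2, 21.6, 28.6], 0.73), ([380.0, 148.6, 29.3, 35.2], 0.36)]
tray_post [([165.7, 131.6, 32.5, 75.4], 0.75), ([214.2, 218.1, 6.1, 65.0], 0.25)]
job_ring [([242.8, 129.1, 18.3, 17.6], 0.71)]
job_block [([341.8, 141.1, 13.7, 19.8], 0.6)]
0.6 [ 212.02998539 -693.28077552  218.6153647 ] [-1.14504870e-05  9.89006201e-01  1.47874044e-01 -2.58044547e-05]
```

View pics/top0.png

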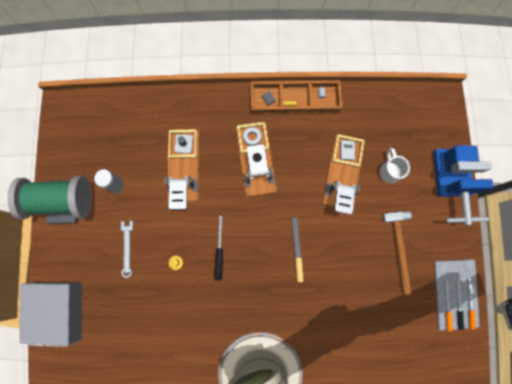

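View pics/scene0.png

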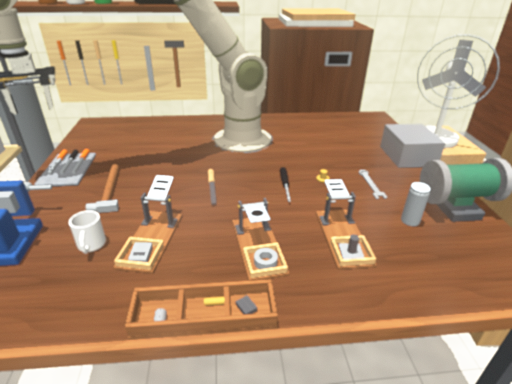

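The post job is the leftmost board in the top view: tray around (183,143), paddle at (177,193) with the bars up, ears at about (167,182) and (192,183). I'll zoom in on it next.

Run:
```python
from h import *
a=cv2.imread("pics/top0.png")[120:220,150:215];b=cv2.imread("pics/scene0.png")[170:270,310:385]
f=lambda i:cv2.resize(i,None,fx=5.5,fy=5.5,interpolation=cv2.INTER_CUBIC)
cv2.imwrite("pics/z.png",np.hstack([f(a),f(b)]))
```

```text
(no output)
```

View pics/z.png

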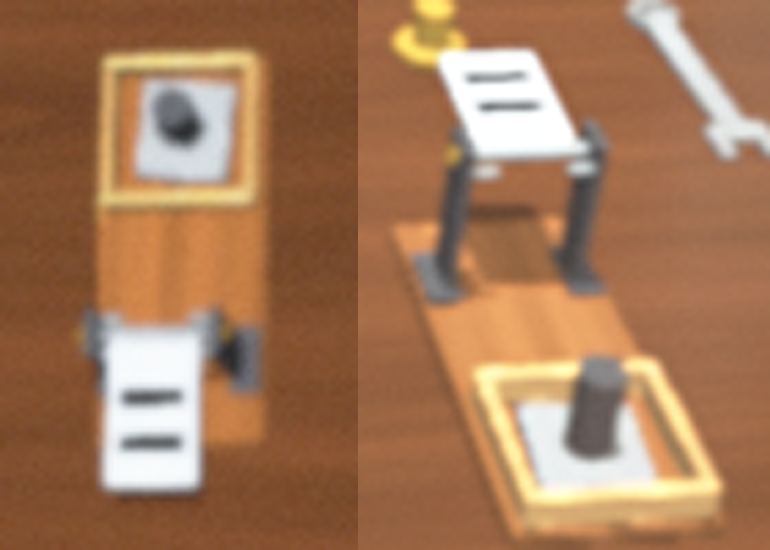

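```bash
cat >> h.py <<'E'
def board(X):
    x,y,a,th=X;c,s=np.cos(a),np.sin(a);R=np.array([[c,-s,0],[s,c,0],[0,0,1]])
    W=lambda p:R@np.array(p,float)+[x,y,0]
    e=[-85*np.cos(th),90+85*np.sin(th)]
    return [W([137+i*45,j*45,28]) for i,j in((1,1),(1,-1),(-1,-1),(-1,1))]+[W([e[0],j*25,e[1]]) for j in(1,-1)]
E
python3 - <<'E'
from h import *
from scipy.optimize import least_squares
T=np.array([(103,53),(257,53),(253,207),(101,207),(102,491),(200,491)])/5.5+[149.6,119.6]
S=(np.array([(527,503),(718,492),(655,362),(475,370),(440,50),(535,50)])-[358,0])/5.5+[309.6,169.6]
# scene view: image right = +y ; so swap left/right
S=S[[1,0,3,2,5,4]]
f=lambda X:np.concatenate([np.concatenate([proj("top",p)-t for p,t in zip(board(X),T)]),np.concatenate([proj("scene",p)-t for p,t in zip(board(X),S)])])
o=least_squares(f,[700,250,0,0.1]);print(o.x,np.round(o.fun.reshape(-1,2),1).tolist())
s=r.get_state();print(s["ee_pos"],s["tcp_rot"],vision.camera_info("wrist")["extrinsics"])
for b in ("bushing","oil_can","wrench"):print(b,vision.boxes_of("top",b)[:1])
E
```

```text
[ 5.93246467e+02  2.34993006e+02 -9.12560241e-03  8.03384267e-02] [[0.4, 0.6], [-0.1, 0.0], [0.2, -1.2], [-0.0, -0.8], [0.2, -0.9], [-0.9, -1.1], [0.5, -1.2], [-0.2, -1.3], [-0.2, -0.9], [-0.2, -1.0], [-0.6, 0.0], [0.2, 0.6]]
[ 212.02998539 -693.28077552  218.6153647 ] [-1.14504870e-05  9.89006201e-01  1.47874044e-01 -2.58044547e-05] [[ 2.91852509e-01 -9.23221217e-01 -2.49969392e-01  2.81768864e+02]
 [-9.56463331e-01 -2.81683054e-01 -7.63711572e-02 -6.72359361e+02]
 [ 9.53310306e-05  2.61375671e-01 -9.65237147e-01  3.84829293e+02]
 [ 0.00000000e+00  0.00000000e+00  0.00000000e+00  1.00000000e+00]]
bushing [{'bbox': [169.8, 257.1, 12.9, 9.6], 'p': 0.74}]
oil_can [{'bbox': [164.5, 129.3, 34.5, 82.3], 'p': 0.21}]
wrench [{'bbox': [120.4, 222.6, 13.2, 50.8], 'p': 0.77}]
```

Call:
servo_tool(
  steps=[
    [[0.8,-0.8,0],0.73,-1],
    [[0.8,-1,0],0.73,-1],
    [[0.8,-1,0],0.73,-1],
    [[0.8,-1,0],0,-1],
    [[0.8,-1,0],0,-1],
    [[0.8,-1,0],0,-1],
    [[0.8,-1,0],0,-1],
    [[0.8,-1,0],0,-1],
  ],
)

```text
t: 1.55
ee_pos: [359.6, -488.1, 218.8]
tcp_rot: [0.0, 1.0, -0.004, 0.0]
ft_force: [0.5, -0.7, -0.4]
finger_gap: 1.001
grip_force: 0.0
```

Call:
servo_tool(
  steps=[
    [[0.8,-1,0],0,-1],
    [[0.8,-1,0],0,-1],
    [[0.8,-1,0],0,-1],
    [[0.8,-1,0],0,-1],
    [[0.8,-1,0],0,-1],
    [[0.5,-1,0],0,-1],
    [[0.5,-1,0],0,-1],
    [[0,-1,0],0,-1],
  ],
)

```text
t: 2.35
ee_pos: [487.4, -288.8, 218.7]
tcp_rot: [0.0, 1.0, -0.004, 0.001]
ft_force: [-0.1, 0.1, 0.2]
finger_gap: 1.002
grip_force: 0.0
```

Call:
servo_tool(
  steps=[
    [[0,-1,0],0,-1],
    [[0,-1,0],0,-1],
    [[0,-1,0],0,-1],
    [[0,-1,0],0,-1],
    [[0,-1,0],0,-1],
    [[0,-1,0],0,-1],
    [[0,-1,0],0,-1],
    [[0,-1,0],0,-1],
  ],
)

```text
t: 3.15
ee_pos: [487.4, -89.2, 218.8]
tcp_rot: [0.0, 1.0, -0.005, 0.0]
ft_force: [0.8, -0.5, -1.5]
finger_gap: 0.999
grip_force: 0.0
```

Call:
servo_tool(
  steps=[
    [[0,-1,0],0,-1],
    [[0,-1,0],0,-1],
    [[0,-1,0],0,-1],
    [[0,-1,0],0,-1],
    [[0,-1,0],0,-1],
    [[0,-1,0],0,-1],
    [[0,-1,0],0,-1],
    [[0,-1,0],0,-1],
  ],
)

```text
t: 3.95
ee_pos: [489.2, 110.8, 218.8]
tcp_rot: [-0.0, 1.0, -0.004, 0.0]
ft_force: [0.5, 0.0, -0.3]
finger_gap: 1.0
grip_force: 0.0
```

Call:
servo_tool(
  steps=[
    [[0,-1,0],0,-1],
    [[0,-1,0],0,-1],
    [[0,-1,0],0,-1],
    [[0,-1,0],0,-1],
    [[0,-0.96,0],0,-1],
    [[0,0,0],0,-1],
  ],
)

```text
t: 4.55
ee_pos: [490.1, 237.5, 218.7]
tcp_rot: [-0.001, 1.0, -0.002, 0.0]
ft_force: [0.3, 0.5, 0.6]
finger_gap: 1.003
grip_force: 0.0
```

Run:
```python
from h import *
print(r.get_state()["ee_pos"],np.round(vision.camera_info("wrist")["extrinsics"],2).tolist())
cv2.imwrite("pics/w1.png",vision.capture("wrist"))
for p in board([593.2,235,-.009,.08]):print(np.round(proj("wrist",p)))
```

```text
[490.06348383 237.50303248 218.70941465] [[-0.01, -0.97, -0.26, 562.9], [-1.0, 0.0, 0.0, 236.56], [-0.0, 0.26, -0.97, 384.94], [0.0, 0.0, 0.0, 1.0]]
[ 206. -104.]
[ 294. -104.]
[293. -13.]
[207. -14.]
[223. 165.]
[276. 165.]
```

View pics/w1.png

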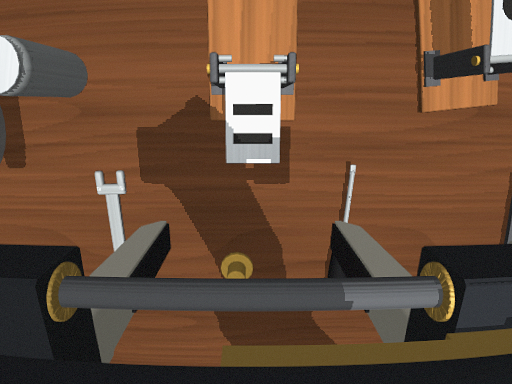

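The paddle runs from its axle at row ≈69 to its free edge at row ≈162 (columns 226–280). It is empty below and in line with the gripper.

Run:
```python
from h import *
print(ray("wrist",253,162,97),ray("wrist",253,69,92),ray("wrist",213,68,98),ray("wrist",293,68,98),ray("wrist",237,262,30))
```

```text
[511.64915166 232.40201367  97.        ] [594.60025096 231.95354524  92.        ] [595.1568456  266.80187483  98.        ] [594.71179679 197.18385953  98.        ] [372.59703218 252.62811686  30.        ]
```

Call:
servo_tool(
  steps=[
    [[0.84,0.22,0],0.03,-1],
    [[0.84,0,0],0.03,-1],
    [[0,0,1],0,-1],
    [[0,0,1],0,-1],
    [[0,0,1],0,-1],
    [[0,0,1],0,-1],
    [[0,0,0.8],0,-1],
    [[0,0,0.75],0,-1],
  ],
)

```text
t: 5.4
ee_pos: [532.3, 226.2, 79.0]
tcp_rot: [0.0, 1.0, -0.009, -0.0]
ft_force: [-0.2, -0.2, 0.2]
finger_gap: 1.0
grip_force: 0.0
```

Call:
servo_tool(
  steps=[
    [[0,0,0],0,-0.2],
    [[0,0,0],0,0],
    [[0,0,0],0,0.1],
    [[0,0,0],0,0.1],
    [[0,0,0],0,0.1],
    [[0,0,0],0,0.1],
  ],
  force=6,
)

```text
t: 6.0
ee_pos: [533.0, 232.2, 81.1]
tcp_rot: [-0.003, 1.0, -0.007, 0.002]
ft_force: [-0.7, 11.7, -0.7]
finger_gap: 0.601
grip_force: 6.0
```

Call:
servo_tool(
  steps=[
    [[0,-0.12,0],0,0.1],
    [[0,-0.12,0],0,0.1],
    [[0,0,0],0,0.1],
  ],
)

```text
t: 6.3
ee_pos: [532.9, 235.3, 80.6]
tcp_rot: [-0.001, 1.0, -0.008, 0.001]
ft_force: [-0.2, 5.4, -0.3]
finger_gap: 0.536
grip_force: 6.0
```

Run:
```python
from h import *
print(r.get_state()["ee_pos"],r.get_state()["ft_force"],r.get_state()["finger_gap"])
cv2.imwrite("pics/w2.png",vision.capture("wrist"))
```

```text
[532.92567631 235.34400309  80.60923163] [-0.18197635  5.3734226  -0.28811107] 0.5357637262199064
```

View pics/w2.png

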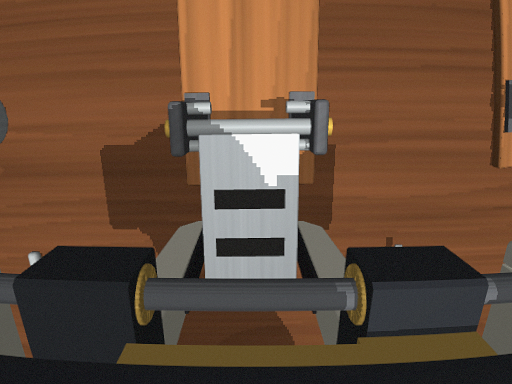

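Call:
servo_tool(
  steps=[
    [[0.05,-0.12,-0.32],0,0.1],
    [[0.09,0,-0.32],0,0.1],
    [[0.15,0,-0.33],0,0.1],
    [[0.2,0,-0.31],0,0.1],
    [[0.24,0,-0.28],0,0.1],
    [[0.28,0,-0.23],0,0.1],
    [[0.31,0,-0.19],0,0.1],
    [[0.34,0,-0.14],0,0.1],
  ],
)

```text
t: 7.15
ee_pos: [574.6, 235.5, 133.4]
tcp_rot: [0.0, 1.0, -0.009, 0.0]
ft_force: [-1.6, -3.8, -0.3]
finger_gap: 0.539
grip_force: 6.0
```

Run:
```python
from h import *
s=r.get_state();print(s["ee_pos"],s["ft_force"],s["ft_torque"],s["finger_gap"])
a=vision.capture("scene")[130:270,290:400];cv2.imwrite("pics/s2.png",cv2.resize(a,None,fx=4,fy=4))
```

```text
[574.60660037 235.4915196  133.42343059] [-1.64787538 -3.77263355 -0.31908318] [-0.79619906  0.55057795  0.05352251] 0.5389110730598782
```

View pics/s2.png

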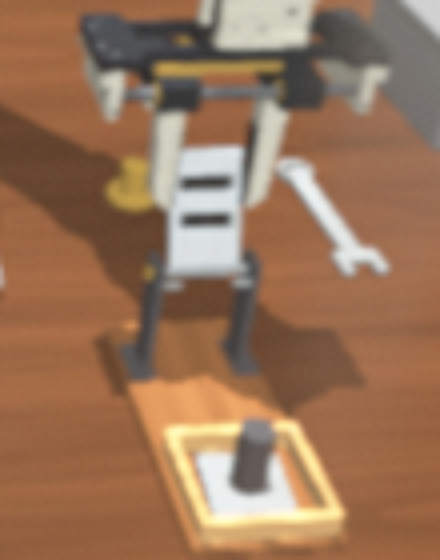

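The paddle is rising between the fingers and is now well up, at about 70°. I'll continue along the arc.

Call:
servo_tool(
  steps=[
    [[0.38,0.06,-0.09],0,0.1],
    [[0.39,0,-0.03],0,0.1],
    [[0.37,0,0.03],0,0.1],
    [[0.35,0,0.08],0,0.1],
    [[0.34,0,0.14],0,0.1],
    [[0.32,0,0.18],0,0.1],
    [[0.28,0,0.23],0,0.1],
    [[0.25,0,0.26],0,0.1],
  ],
)

```text
t: 8.0
ee_pos: [645.2, 235.1, 114.3]
tcp_rot: [-0.002, 1.0, -0.009, 0.004]
ft_force: [4.1, 2.1, 8.3]
finger_gap: 0.537
grip_force: 6.0
```

Call:
servo_tool(
  steps=[
    [[0.2,0,0.31],0,0.1],
    [[0.17,0,0.32],0,0.1],
    [[0.11,0,0.36],0,0.1],
    [[0.06,0,0.4],0,0.1],
    [[0,0,0.2],0,0.1],
    [[0,0,0],0,0.1],
  ],
)

```text
t: 8.6
ee_pos: [658.7, 235.1, 73.4]
tcp_rot: [-0.002, 1.0, -0.009, 0.004]
ft_force: [6.5, 3.4, 3.0]
finger_gap: 0.537
grip_force: 6.0
```

Call:
servo_tool(
  steps=[
    [[0,0,0],0,-1],
    [[0,0,0],0,-1],
    [[0,0,0],0,-1],
    [[0,0,-1],0,-1],
    [[0,0,-1],0,-1],
    [[0,0,-1],0,-1],
    [[0,0,-0.6],0,1],
    [[0,0,0],0,1],
  ],
)

```text
t: 9.4
ee_pos: [655.4, 233.4, 165.1]
tcp_rot: [-0.001, 1.0, -0.009, 0.002]
ft_force: [-0.1, 0.4, -0.7]
finger_gap: 0.872
grip_force: 0.0
```

Run:
```python
from h import *
s=r.get_state();print(s["ee_pos"],s["ft_force"],s["finger_gap"])
f=lambda i:cv2.resize(i,(400,500))
a=vision.capture("scene")[130:270,290:402];w=vision.capture("wrist")
cv2.imwrite("pics/s3.png",np.hstack([f(a),cv2.resize(w,(400,300))[list(range(300))+[0]*200]]))
```

```text
[655.38188216 233.4454654  165.14208976] [-0.09317334  0.44355797 -0.70371097] 0.8719079708598101
```

View pics/s3.png

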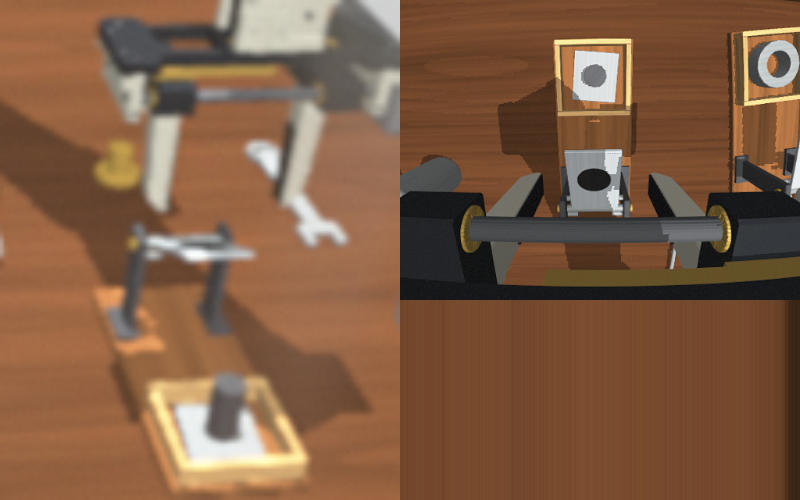

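Call:
servo_tool(
  steps=[
    [[0.1,0,0],0,1],
    [[0.1,0,0],0,1],
    [[0,0,0],0,1],
    [[0,0,0],0,1],
    [[0,0,0],0,1],
    [[0,0,0.4],0,1],
    [[0,0,0.4],0,1],
    [[0,0,0.4],0,1],
  ],
)

```text
t: 10.3
ee_pos: [659.0, 233.0, 131.9]
tcp_rot: [0.0, 1.0, -0.009, -0.0]
ft_force: [-1.1, -0.3, 0.6]
finger_gap: 0.105
grip_force: 0.0
```

Call:
servo_tool(
  steps=[
    [[0,0,0.3],0,1],
    [[0,0,0.3],0,1],
    [[0,0,0.3],0,1],
    [[0,0,0.3],0,1],
    [[0,0,0],0,1],
  ],
)

```text
t: 10.8
ee_pos: [658.7, 232.9, 101.8]
tcp_rot: [0.0, 1.0, -0.009, -0.001]
ft_force: [0.2, 0.3, 0.6]
finger_gap: 0.002
grip_force: 0.0
```

Call:
servo_tool(
  steps=[
    [[0,0,0.2],0,1],
    [[0,0,0.15],0,1],
    [[0,0,0.1],0,1],
    [[0,0,0.05],0,1],
    [[0,0,0],0,1],
    [[0,0,0],0,1],
  ],
)

```text
t: 11.4
ee_pos: [659.4, 233.1, 92.1]
tcp_rot: [-0.0, 1.0, -0.009, 0.0]
ft_force: [-4.5, -1.4, 11.4]
finger_gap: 0.006
grip_force: 5.9
```

The force rose to 11 N at z = 92 mm, which is the plate's top when level, so it is on the hard stop. I'll retreat and check.

Call:
servo_tool(
  steps=[
    [[0,0,-0.5],0,1],
    [[0,0,-1],0,1],
    [[0,0,-1],0,1],
    [[0,0,-1],0,1],
    [[-1,0,-1],0,1],
    [[-1,0,0],0,1],
    [[-1,0,0],0,1],
    [[0,0,0],0,1],
  ],
)

```text
t: 12.2
ee_pos: [581.4, 234.9, 204.1]
tcp_rot: [-0.0, 1.0, -0.008, -0.001]
ft_force: [0.2, 0.3, -0.6]
finger_gap: 0.007
grip_force: 0.0
```

Run:
```python
from h import *
s=r.get_state();print(s["ee_pos"],s["ft_force"],s["t"])
a=vision.capture("scene")[150:270,100:400];w=vision.capture("wrist")
cv2.imwrite("pics/s4.png",np.vstack([cv2.resize(a,(600,240)),cv2.resize(w,(480,360))[:,[0]*60+list(range(480))+[0]*60]]))
for n,cam in(("wrist",w),("scene",a)):
  for e in board([593.5,235,-.009,np.pi])[4:]:print(n,proj(n,e))
```

```text
[581.44919558 234.87959181 204.10861635] [ 0.20736334  0.33897978 -0.56958023] 12.2
wrist [219.35613805  80.81092394]
wrist [277.7460048   80.27475888]
scene [359.35371012 214.71083202]
scene [340.62013261 215.52039972]
```

View pics/s4.png

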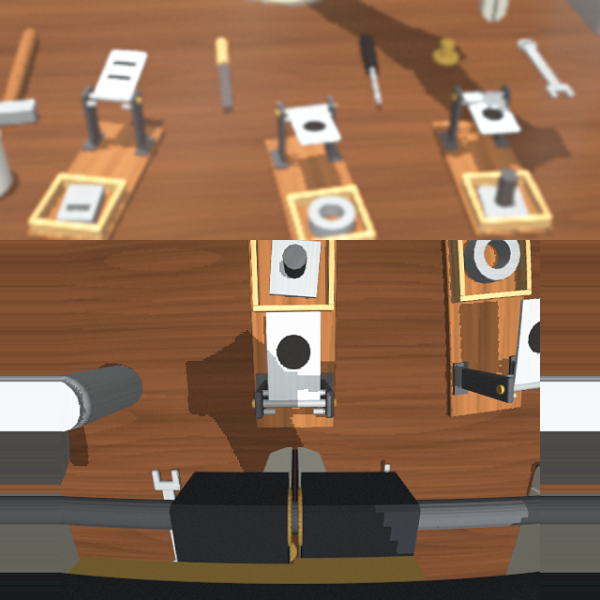

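The post paddle now lies level with the disc on top, like the ring's marker: its free edge is at row ≈216 in the scene view, where 215 was predicted. The jobs look unmoved and the other two markers unchanged.

```bash
python3 -c "
from plant import job_done
print(job_done())"
```

```text
the job is handed in; nothing more can be done
None
```

The post job's marker lies fully down on its tray's side with the disc on top, and I handed the job in at about 12 s; the tool only points down, so I lifted the paddle by its side edges with a light 6 N pinch, then pressed it flat with the closed fingertips.

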